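Drive the old perch pin out of the birdhouse front

TASK

Take the steel nail set from the brush holder and, with its narrow end from above, drive the stuck perch pin down through its bore in the birdhouse front until it drops into the tray underneath. Push slowly and gently, feel for the moment the pin lets go and stop there at once, so that the wood and the spring ring inside the bore are not crushed. Then stand the nail set back in a hole of the brush holder, narrow end down, and leave the house, the jar and the hammer alone.

Things in the scene. Friction and masses are not known exactly. Their poses are not given: they have to be found in the camera images.
- panel: Birdhouse front: fixed wooden board 180 x 120 x 18 mm, flat on two 83 mm high battens, top face 101 mm above the worktop. A 33 mm entrance hole lies 55 mm from the perch bore along +x. Between the battens a fixed tray (floor 4 mm high) catches what drops. Wood and bore must not be pressed with over 25 N. Origin: on the worktop below the bore's axis (middle of the board at x = +20 mm); x along the board, z up.
- bore (a point): Centre of the upper mouth of the vertical perch bore, level with the board's top face. Bore 13 mm wide, 48 mm long (board plus a boss under it), rim without lead-in. A ring of spring-loaded balls, 21 to 44 mm down at an unknown depth, grips the pin. When the pin has passed, the balls snap shut across the bore, only 3.5 mm below a tip that followed it: driving on would crush them.
- peg: Stuck dark steel perch pin, upright in the bore: 12.6 mm thick and 31 mm long, with a thin 4.4 mm stub of 6.5 mm on top, whose end lies 7 to 10 mm below the board's top face. It slides down only under a push of about 6 to 15 N and stays where it is left. Once past the ring (its top end then 14 to 38 mm below the top face) the push suddenly vanishes and it drops. Origin: centre of its lower end, z along it.
- nail_set: Steel nail set (drift punch), 135 mm long, 0.15 kg, standing upright, narrow end down, in the middle hole of the brush holder. Narrow straight end 11.5 mm in diameter and 60 mm long, then a body 16 mm in diameter from 60 to 127 mm, to be gripped, and a 19 mm head from 127 to 135 mm. Origin: centre of the flat tip of the narrow end, z along it towards the head.
- holder: Grey silicone paint-brush holder, a fixed block 120 x 56 x 55 mm with three round holes, 18 mm wide and 45 mm deep (floors 10 mm above the worktop), in a row along its x at -36, 0 and +36 mm. Origin: centre of its underside.
- house: The rest of the birdhouse, a bystander: wooden box about 120 mm square with an open front and a pitched roof, 200 mm high. Origin: centre of its underside.
- jar: Closed glass jar, a bystander, 68 mm in diameter, 95 mm high. Origin: centre of its underside.
- hammer: Red plastic hammer lying down, a bystander, 240 mm long, head towards its +x. Origin: under the middle of its length.
Not all that is in view belongs to the job. Leave any black look-alike of the panel alone.

How it is judged:
By the outcome, as a careful person would: the job done as asked, in the order asked, and still so for the second after the job is handed in, with the robot touching nothing.
It also fails if it takes over 72 s, if anything falls off the work surface, if the arm or the gripper's body presses on something with over 40 N, if the wrist force passes 120 N, or if a joint passes its speed limit or range.

ROBOT

A 6-joint arm with a two-finger parallel gripper is mounted at the origin on the work surface. World frame = base frame: x ahead of the robot, y to its left, z up, the work surface at z = 0. Lengths are in mm, angles in rad, forces in N, time in s.
With the tool pointing down it reaches from about 275 to 1000 mm from the base axis. Payload 8.4 kg.
Tool frame: the origin (TCP) lies between the finger pads; the fingertips stand r.finger_overhang ahead of it and the grasp point (between the pads) is the TCP (r.finger_overhang is the distance from the TCP to the fingertips, in mm); z points along the fingers, y is the line along which they close (so a half turn about z gives the same grasp; the last joint's range is limited). The gripper opens to 85 mm and grips with 20 to 120 N. Pads are 22 mm wide; open, the fingers measure 114 mm over their backs; the gripper's body (76 mm by 85 mm) begins 54 mm behind the grasp point. The pads swing forward as they close: fully open they stand 13 mm farther back than shut.
Start: joints at [1.169, 0.353, 1.633, -0, 1.155, -0.002], TCP at [243.27, 575.715, 228.781] pointing down, gripper open.
Joint ranges: [-2.63, 2.63], [-0.92, 2.1], [0.06, 2.66], [-1.3, 4.44], [0, 2.69], [-3.02, 3.02]. Speed limits (rad/s): [2.22, 2.22, 2.79, 3.14, 3.14, 3.14].

INTERFACE

Orientations are given as [roll, pitch, yaw] about the fixed x, y, z axes, in that order (R = Rz(yaw) Ry(pitch) Rx(roll)).
In Python, from rig import r, cams, sign_off gives the robot as it stands.
- The arm moves only by the shell command python3 -m crank 'ROWS' [FORCE]. ROWS is JSON, a list of rows, each a list of 7 numbers: the shift along the tool's x, y, z in m, then the turn, a rotation vector about the tool's x, y, z in rad, then the closure, from 0 (fully open) to 1 (shut). In form: [[dx, dy, dz, ax, ay, az, gripper], ...]. A call has 1 to 5 rows; each row is the pose to reach, as a shift and turn from the pose commanded when the call began, along the tool's axes at that moment; what a row does not reach only later rows make up. A row lasts 1/10 s, in which the tool goes at most 50 mm and 8.59 degrees, less where a joint would pass 70% of its speed; a pose out of reach is approached as far as the arm can. A call with a gripper value outside its range is refused whole. The fingers move at their own pace and stop on an object; FORCE is the grip in N (left out, the last holds). Time passes only in rows, so rows that repeat a pose let the fingers close. It gives the time, the measured TCP pose, the force, the opening and the grip force at its end, in the units of the state.
- r.sense(): the state, without advancing time (a new reading comes with each control period).
- cams.grab_frame(name): name is "scene" or "side" or "wrist"; returns a dict with "image" (420x560x3 uint8, red, green, blue), "fx", "fy", "cx", "cy" (pixels), "D" ([k1, k2, p1, p2, k3] as OpenCV has them; the pictures are not rectified), "position" and "orientation" of the camera in the world. Camera axes: x right, y down, z forward; pixel columns grow to the right and rows downward; lengths in mm; the calibration is good to about 2 mm. A picture is of the moment at which its call begins. There is no depth.
- sign_off(): hands the job in; it is judged then, once.
The state is a dict: "clock": time; "qpos": joint angles; "qvel": joint speeds; "joint_efforts": joint torques, N m; "eef_pos": TCP position; "tcp_rot": TCP orientation; "contact_force": force on the tool from outside, world axes, zero at the start; "wrist_torque": the same for the moment, N m; "opening": opening from 0.0 (shut) to 1.0 (fully open); "grasp_force": force on a finger pad.
Only numpy, scipy, OpenCV 4.12 (cv2) and the standard library are available. Lean on these libraries where they do the work, as an engineer would, in place of code of your own. Each camera call takes 0.05 s, during which the arm holds its last target. There are 200 camera calls.

## Working session

There is one attempt and no reset: what is moved stays moved. The work goes in short steps, Python scripts to look and compute and a shell command to move; the robot and the scene stay as the last step left them, time stands still between calls to the robot, and variables do not carry over. Pictures are saved under pics/ and viewed, at most 10 in all, crops included, and the job is handed in when it is done.

```bash
ls; mkdir -p pics; python3 - <<'E'
from rig import r,cams
import cv2,pickle
fs={}
for n in("scene","side","wrist"):
    f=cams.grab_frame(n);fs[n]=f
    cv2.imwrite(f"pics/{n}0.png",f["image"][:,:,::-1]); print(n,{k:v for k,v in f.items() if k!="image"})
pickle.dump(fs,open("f0.pkl","wb"))
print(r.sense(),r.finger_overhang)
E
```

```text
pics
scene {'fx': 396.17827540046756, 'fy': 396.17827540046756, 'cx': 281.0270167963293, 'cy': 203.6157424891566, 'D': array([-0.05482348,  0.        ,  0.        ,  0.        ,  0.        ]), 'position': array([1305.33255656,   57.02249449,  906.51918998]), 'orientation': array([-2.39517236e+00,  8.52615522e-04,  1.63157904e+00])}
side {'fx': 392.45975392415016, 'fy': 392.45975392415016, 'cx': 284.03325060317746, 'cy': 205.40452915463564, 'D': array([-0.09937036,  0.        ,  0.        ,  0.        ,  0.        ]), 'position': array([ 156.40340684, -522.05660238,  674.2041116 ]), 'orientation': array([-2.29450656, -0.01281182, -0.63161432])}
wrist {'fx': 375.76827601907473, 'fy': 375.76827601907473, 'cx': 274.06627313491697, 'cy': 213.6290018898028, 'D': array([0.02944841, 0.        , 0.        , 0.        , 0.        ]), 'position': array([179.3759476 , 601.21713088, 374.10901079]), 'orientation': array([2.86933223e+00, 1.26166985e-03, 1.17075170e+00])}
{'clock': 0.15, 'qpos': array([ 1.16859866e+00,  3.53529155e-01,  1.63397048e+00, -9.42915230e-06,
        1.15521636e+00, -2.40500947e-03]), 'qvel': array([ 1.64551326e-03, -4.55207731e-04, -3.33248340e-03,  1.03375692e-03,
        2.13875986e-04, -6.76995436e-05]), 'joint_efforts': array([ 6.93250349e-04, -6.05633998e+01, -3.42339277e+01,  1.03879133e-04,
        6.23744214e-03,  4.15989035e-06]), 'eef_pos': array([243.12418032, 575.3619969 , 228.2060328 ]), 'tcp_rot': array([-3.14046929e+00,  5.92061301e-06,  2.74180381e+00]), 'contact_force': array([ 0.01800888,  0.10987835, -0.76326603]), 'wrist_torque': array([-0.00375391, -0.02899164,  0.02056581]), 'grasp_force': 0.0, 'opening': 0.9997060989764703} 19.0
```

View pics/scene0.png

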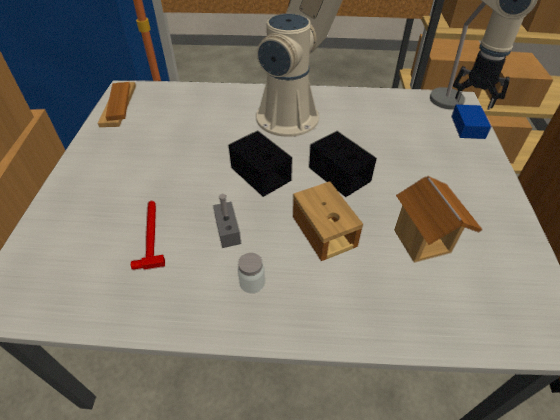

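View pics/side0.png

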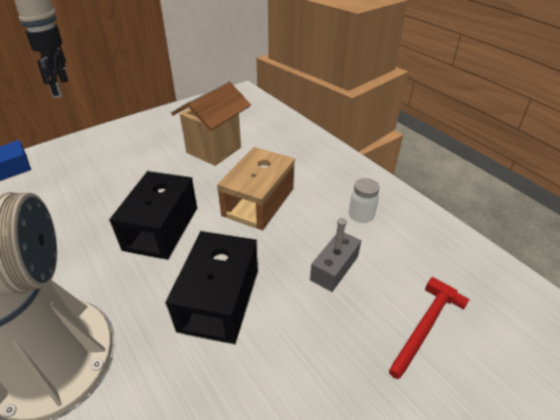

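The natural-wood panel is at scene (327,210) and side (257,180). It has an entrance hole at scene (334,216) and a bore near (324,204). The two black boxes, scene (260,160) and (342,160), are the look-alikes to leave alone. The holder with the nail set is at scene (227,222) and side (336,260). I'll confirm with one enlarged crop.

```bash
cat > h.py <<'E'
import numpy as np,cv2
from scipy.spatial.transform import Rotation as R
def K(f): return np.array([[f["fx"],0,f["cx"]],[0,f["fy"],f["cy"]],[0,0,1.]])
def Rm(f): return R.from_euler("xyz",f["orientation"]).as_matrix()
def ray(f,uv):
    p=cv2.undistortPoints(np.array(uv,float).reshape(-1,1,2),K(f),f["D"]).reshape(-1,2)
    return np.c_[p,np.ones(len(p))]@Rm(f).T
def plane(f,uv,z):
    d=ray(f,uv); c=f["position"]; return c+d*((z-c[2])/d[:,2])[:,None]
def proj(f,P):
    P=(np.array(P,float).reshape(-1,3)-f["position"])@Rm(f)
    return cv2.projectPoints(P,np.zeros(3),np.zeros(3),K(f),f["D"])[0].reshape(-1,2)
def tri(f,u,g,v):
    A=[];b=[]
    for F,p in((f,u),(g,v)):
        d=ray(F,[p])[0];d/=np.linalg.norm(d);M=np.eye(3)-np.outer(d,d);A.append(M);b.append(M@F["position"])
    return np.linalg.lstsq(np.vstack(A),np.hstack(b),rcond=None)[0]
E
python3 - <<'E'
import pickle,cv2,numpy as np
f=pickle.load(open("f0.pkl","rb"))
def c(n,x,y,w,h):return cv2.resize(f[n]["image"][y:y+h,x:x+w,::-1],(400,300),interpolation=cv2.INTER_CUBIC)
a=np.hstack([c("scene",285,177,84,63),c("side",210,143,90,67)])
b=np.hstack([c("scene",190,190,80,60),c("side",290,213,100,75)])
cv2.imwrite("pics/crop1.png",np.vstack([a,b]))
E
```

```text
(no output)
```

View pics/crop1.png

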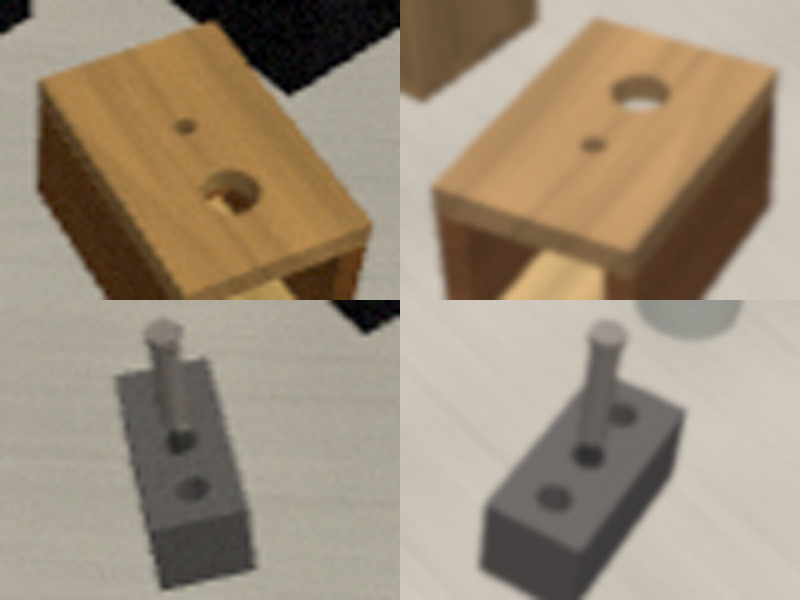

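The crop confirms it. Wooden panel: bore at scene (324.0,203.4) and side (253.4,175.6). The nail set stands in the middle hole, with its head at scene (222.8,195.6) and side (341.8,220.5).

```bash
python3 - <<'E'
import pickle,numpy as np
from h import *
np.set_printoptions(precision=1,suppress=True)
f=pickle.load(open("f0.pkl","rb"));S,D=f["scene"],f["side"]
q=lambda x,y,x0,y0,s:((x+.5)/s-.5+x0,(y+.5)/s-.5+y0)
sA=lambda x,y:q(x,y,285,177,400/84); dA=lambda x,y:q(x-400,y,210,143,400/90)
sB=lambda x,y:q(x,y-300,190,190,5); dB=lambda x,y:q(x-400,y-300,290,213,4)
for n,a,b in(("bore",sA(186,126),dA(593,145)),("ent",sA(232,191),dA(640,92))):
    print(n,tri(S,a,D,b),plane(S,[a],101)[0],plane(D,[b],101)[0])
print("corners",plane(S,[sA(40,80),sA(208,22),sA(371,226),sA(185,297)],101),plane(D,[dA(433,188),dA(597,18),dA(777,72),dA(632,252)],101))
a,b=sB(164,328),dB(607,330);print("head",tri(S,a,D,b),plane(S,[a],145)[0],plane(D,[b],145)[0])
for n,a,b in(("mid",sB(182,441),dB(588,455)),("near",sB(192,489),dB(553,498)),("far",None,dB(622,415))):
    print(n,plane(S,[a],55)[0] if a else"",plane(D,[b],55)[0])
E
```

```text
bore [550.4 129.8  99.6] [552.5 129.  101. ] [549.3 129.3 101. ]
ent [598.9 155.6  99.7] [601.2 154.4 101. ] [597.8 155.7 101. ]
corners [[520.3  42.6 101. ]
 [464.4 143.6 101. ]
 [622.4 231.  101. ]
 [678.3 127.  101. ]] [[460.1 146.6 101. ]
 [619.4 234.  101. ]
 [673.2 126.8 101. ]
 [516.9  42.7 101. ]]
head [ 581.3 -144.1  145.6] [ 581.1 -144.8  145. ] [ 581.6 -143.1  145. ]
mid [ 583.3 -144.1   55. ] [ 580.6 -144.    55. ]
near [ 617.9 -133.1   55. ] [ 546.1 -155.6   55. ]
far  [ 615.1 -133.1   55. ]
```

```bash

python3 -m crank '[[0,0,-0.03,0,0,0,0],[-0.148,-0.133,-0.03,0,0,0,0],[-0.148,-0.133,-0.03,0,0,0,0],[-0.148,-0.133,-0.03,0,0,0,0],[-0.148,-0.133,-0.03,0,0,0,0]]' && python3 -m crank '[[-0.148,-0.133,0,0,0,0,0],[-0.148,-0.133,0,0,0,0,0],[-0.148,-0.133,0,0,0,0,0],[-0.148,-0.133,0,0,0,0,0],[-0.148,-0.133,0,0,0,0,0]]' && python3 -m crank '[[-0.148,-0.133,0,0,0,0,0],[-0.148,-0.133,0,0,0,0,0],[-0.148,-0.133,0,0,0,0,0],[-0.148,-0.133,0,0,0,0,0],[-0.148,-0.133,0,0,0,0,0]]' && python3 -m crank '[[-0.148,-0.133,0,0,0,0,0],[-0.148,-0.133,0,0,0,0,0],[-0.148,-0.133,0,0,0,0,0],[-0.148,-0.133,0,0,0,0,0],[-0.148,-0.133,0,0,0,0,0]]'
python3 - <<'E'
from rig import r,cams
from h import *
f=cams.grab_frame("wrist");cv2.imwrite("pics/w1.png",f["image"][:,:,::-1]);import pickle;pickle.dump(f,open("w1.pkl","wb"))
print(r.sense()["contact_force"],proj(f,[[581.3,-144.1,145],[582,-144,55]]))
E
```

```text
clock: 0.65
eef_pos: [328.1, 393.7, 258.6]
tcp_rot: [-3.141, 0.0, 2.742]
contact_force: [1.0, 0.0, 0.5]
opening: 1.003
grasp_force: 0.0
clock: 1.15
eef_pos: [414.1, 210.8, 258.8]
tcp_rot: [-3.14, 0.001, 2.737]
contact_force: [-0.6, 0.8, 0.7]
opening: 1.001
grasp_force: 0.0
clock: 1.65
eef_pos: [498.9, 31.4, 258.8]
tcp_rot: [-3.141, 0.002, 2.738]
contact_force: [-0.0, 1.0, -0.6]
opening: 0.999
grasp_force: 0.0
clock: 2.15
eef_pos: [583.6, -148.3, 258.3]
tcp_rot: [-3.141, 0.001, 2.739]
contact_force: [0.4, 0.4, -0.5]
opening: 1.0
grasp_force: 0.0
[ 0.55358699 -0.2186568  -0.25065624] [[279.99944644 203.45140784]
 [279.01497662 180.73670054]]
```

View pics/w1.png

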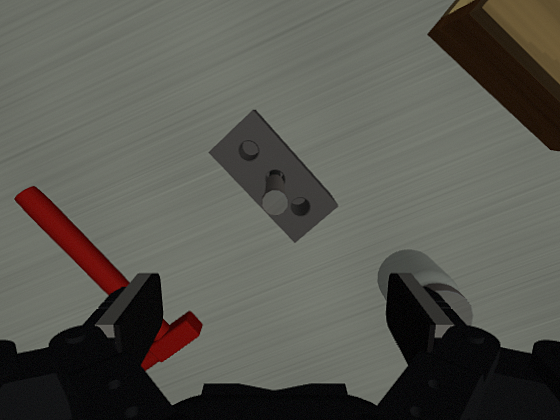

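Nail head at (275,203), standing upright in the middle hole. The jar lid is at about (405,278), to the right.

```bash
python3 - <<'E'
import pickle
from h import *
f=pickle.load(open("w1.pkl","rb"))
s=R.from_euler("xyz",[-3.141,.001,2.739]).as_matrix()
t=np.array([583.6,-148.3,258.3])
for n,uv,z in(("head",(275,203),145),("mid",(277,176),55),("h1",(249,150),55),("h2",(300,206),55),("jar",(408,277),95)):
    p=plane(f,[uv],z)[0];print(n,p.round(1),"tool",((p-t)@s).round(1))
E
```

```text
head [ 579.6 -147.2  145. ] tool [  4.2  -0.5 113.3]
mid [ 577.1 -144.    55. ] tool [  7.9   1.5 203.3]
h1 [ 544.8 -158.3   55. ] tool [ 32.  -24.3 203.3]
h2 [ 612.5 -135.    55. ] tool [-21.2  23.7 203.3]
jar [700.3 -69.5  95. ] tool [-76.4 118.3 163.3]
```

```bash

python3 -m crank '[[0.003,0.001,0.05,0,0,0,0],[0.003,0.001,0.09,0,0,0,0],[0.003,0.001,0.12,0,0,0,0],[0.003,0.001,0.14,0,0,0,0],[0.003,0.001,0.148,0,0,0,0]]' && python3 -m crank '[[0,0,0,0,0,0,0.3],[0,0,0,0,0,0,0.5],[0,0,0,0,0,0,0.6],[0,0,0,0,0,0,0.7],[0,0,0,0,0,0,0.75]]' 80 && python3 -m crank '[[0,0,0,0,0,0,0.8],[0,0,0,0,0,0,0.9],[0,0,0,0,0,0,1],[0,0,0,0,0,0,1],[0,0,0,0,0,0,1]]' 80; python3 - <<'E'
from rig import r,cams
from h import *
print(r.sense()["wrist_torque"])
a=[cv2.resize(i,(w,500)) for i,w in ((cams.grab_frame("side")["image"][170:295,265:365],400),(cams.grab_frame("scene")["image"][150:250,187:267],400))]
cv2.imwrite("pics/g1.png",np.hstack(a)[:,:,::-1])
E
```

```text
clock: 2.7
eef_pos: [577.4, -140.3, 108.5]
tcp_rot: [-3.141, -0.004, 2.743]
contact_force: [0.0, -0.7, -0.3]
opening: 0.997
grasp_force: 0.0
clock: 3.2
eef_pos: [579.6, -142.8, 111.6]
tcp_rot: [3.141, 0.001, 2.742]
contact_force: [0.1, -0.5, 0.1]
opening: 0.247
grasp_force: 0.0
clock: 3.7
eef_pos: [579.8, -142.9, 111.6]
tcp_rot: [3.141, 0.002, 2.742]
contact_force: [-0.3, -0.3, 4.8]
opening: 0.188
grasp_force: 77.7
[-0.05333133  0.05115737 -0.02992662]
```

View pics/g1.png

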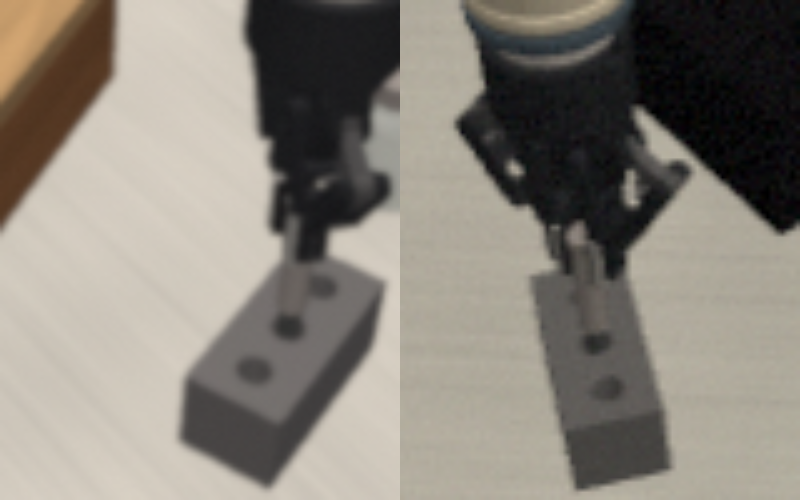

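The nail set is gripped on its 16 mm body (opening 0.188 × 85 = 16 mm). Lifting it and carrying it over the bore.

```bash

python3 -m crank '[[0,0,-0.02,0,0,0,1],[0,0,-0.05,0,0,0,1],[0,0,-0.09,0,0,0,1],[0,0,-0.13,0,0,0,1],[0,0,-0.14,0,0,0,1]]' && python3 -m crank '[[0.0166,0.03,0,0,0,0,1],[0.0416,0.075,0,0,0,0,1],[0.0665,0.12,0,0,0,0,1],[0.0665,0.12,0,0,0,0,1],[0.0665,0.12,0,0,0,0,1]]' && python3 -m crank '[[0.0166,0.03,0,0,0,0,1],[0.0416,0.075,0,0,0,0,1],[0.056,0.1,0,0,0,0,1],[0.0665,0.12,0.0,0,0,0,1],[0.0665,0.12,0.0,0,0,0,1]]' && python3 -m crank '[[0,0,0.01,0,0,0,1],[0,0,0.02,0,0,0,1],[0,0,0.03,0,0,0,1],[0,0,0.03,0,0,0,1],[0,0,0.03,0,0,0,1]]'
python3 - <<'E'
from rig import r,cams
from h import *
import pickle
F={n:cams.grab_frame(n) for n in("scene","side","wrist")};F["s"]=r.sense();pickle.dump(F,open("f2.pkl","wb"))
print(F["s"]["eef_pos"],F["s"]["tcp_rot"],F["s"]["contact_force"])
def c(n,x,y,w,h):return cv2.resize(F[n]["image"][y:y+h,x:x+w,::-1],(400,300),interpolation=cv2.INTER_CUBIC)
a=np.hstack([c("scene",295,150,80,60),c("side",215,130,80,60)])
b=np.hstack([c("wrist",200,150,160,120),c("wrist",0,0,560,420)])
cv2.imwrite("pics/b1.png",np.vstack([a,b]))
E
```

```text
clock: 4.3
eef_pos: [581.1, -143.2, 255.3]
tcp_rot: [3.141, 0.006, 2.742]
contact_force: [0.8, 0.3, -0.8]
opening: 0.187
grasp_force: 77.9
clock: 4.8
eef_pos: [564.0, -5.0, 250.1]
tcp_rot: [-3.141, -0.001, 2.744]
contact_force: [1.0, -0.8, -0.4]
opening: 0.186
grasp_force: 77.9
clock: 5.3
eef_pos: [550.0, 131.3, 250.2]
tcp_rot: [-3.142, -0.001, 2.743]
contact_force: [0.1, -0.4, -2.0]
opening: 0.186
grasp_force: 78.2
clock: 5.8
eef_pos: [549.9, 129.5, 220.2]
tcp_rot: [-3.141, -0.001, 2.741]
contact_force: [0.1, -0.3, -1.1]
opening: 0.184
grasp_force: 78.2
[550.39141676 130.05785535 221.18197442] [3.14121161e+00 6.11286903e-04 2.74158395e+00] [-0.43003198  0.83811855 -1.08955422]
```

View pics/b1.png

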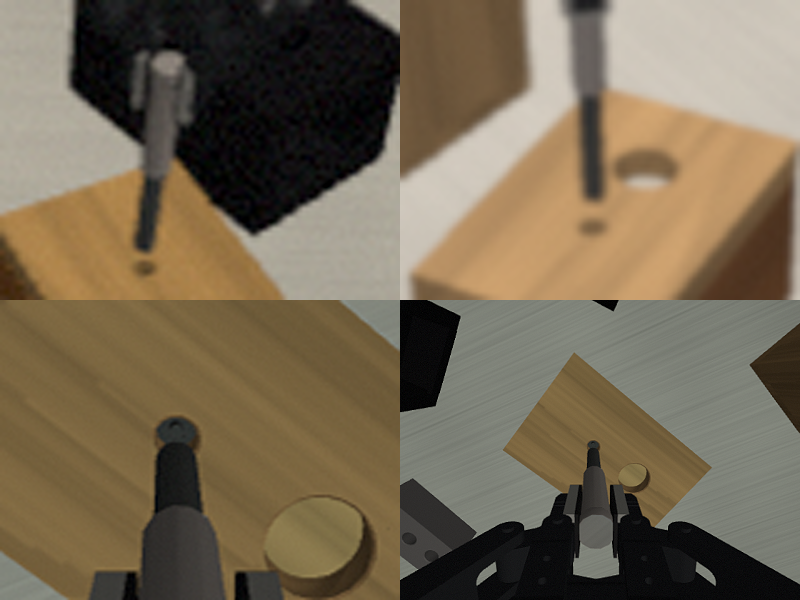

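The tip hangs about 18 mm above the bore, nearly centred: tip/bore at scene (145,248)/(145,268) and side (592,199)/(592,227) in the crops. The bore shows in the wrist crop at (177,433). I'll lower it close to the board and measure differentially in the wrist view.

```bash

python3 -m crank '[[0,0,0.005,0,0,0,1],[0,0,0.01,0,0,0,1],[0,0,0.013,0,0,0,1],[0,0,0.013,0,0,0,1],[0,0,0.013,0,0,0,1]]'
python3 - <<'E'
from rig import r,cams
from h import *
import pickle
W=[cams.grab_frame("wrist") for _ in range(4)]
F=dict(W[0]);F["image"]=np.mean([w["image"] for w in W],0).round().astype(np.uint8)
F["position"]=np.mean([w["position"] for w in W],0)
F["s"]=r.sense();F["scene"]=cams.grab_frame("scene");F["side"]=cams.grab_frame("side");pickle.dump(F,open("w3.pkl","wb"))
print(F["s"]["eef_pos"],F["position"],F["s"]["contact_force"])
i=F["image"][170:254,220:332,::-1].astype(float)*1.5
cv2.imwrite("pics/w3.png",cv2.resize(i.clip(0,255).astype(np.uint8),None,fx=7,fy=7,interpolation=cv2.INTER_CUBIC))
E
```

```text
clock: 6.45
eef_pos: [550.0, 130.2, 207.6]
tcp_rot: [-3.141, -0.0, 2.742]
contact_force: [-0.3, -0.1, -1.2]
opening: 0.184
grasp_force: 78.2
[550.16740015 130.22018039 207.96748263] [486.29545487 155.94499344 353.80716224] [-0.56468213  0.36232184 -0.62954117]
```

View pics/w3.png

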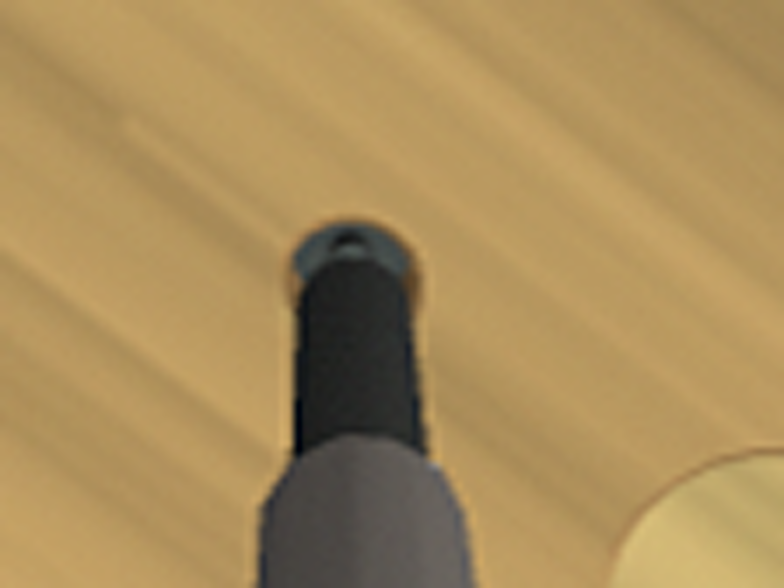

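```bash
python3 - <<'E'
import pickle
from h import *
np.set_printoptions(precision=2,suppress=True)
F=pickle.load(open("w3.pkl","rb"))
T=R.from_euler("xyz",[np.pi,0,2.7418]).as_matrix(); t=np.array([550.2,130.1,207.8])
p=lambda x,y,z:(plane(F,[((x+.5)/7-.5+220,(y+.5)/7-.5+170)],z)[0]-t)@T
# edges by threshold: wood is orange, R-B large
i=F["image"].astype(float); d=cv2.resize(i[170:254,220:332],None,fx=7,fy=7,interpolation=cv2.INTER_CUBIC); rb=d[:,:,0]-d[:,:,2]
col=rb[:,345:365].mean(1); print("rb",col[190:300:6].round())
g=d.mean(2)[:,380:400].mean(1); print("gray col385",g[200:300:6].round()); g=d.mean(2)[:,345:365].mean(1);print("gray355",g[200:300:6].round())
for y in(250,270,285,300,350,420):
    w=np.where(rb[y,250:470]<.5*np.median(rb[y,150:250]))[0]+250; print(y,w.min(),w.max())
print("rim top",p(354,220,101),"L",p(288,285,101),"R",p(420,285,101))
for z in(105.5,106.5,107.5): print("tip",z,p(355,257,z),p(300,300,z+1),p(411,300,z+1))
E
```

```text
rb [60. 60. 61. 62. 59. 46.  6. -4. -1. -1. -3. -2.  1.  0.  0. -0. -0.  0.
  0.]
gray col385 [ 95.  95.  97. 100.  91.  72.  56.  49.  48.  49.  50.  45.  35.  29.
  29.  29.  30.]
gray355 [98. 99. 97. 79. 57. 37. 24. 26. 51. 48. 30. 22. 24. 25. 24. 25. 25.]
250 296 404
270 293 409
285 301 407
300 297 411
350 295 414
420 293 422
rim top [  7.47  -3.83 106.8 ] L [  0.82 -10.42 106.8 ] R [  0.81   2.72 106.8 ]
tip 105.5 [  4.85  -3.7  102.3 ] [  0.78  -9.06 101.3 ] [  0.78   1.76 101.3 ]
tip 106.5 [  5.11  -3.69 101.3 ] [  1.06  -9.03 100.3 ] [  1.06   1.75 100.3 ]
tip 107.5 [  5.37  -3.68 100.3 ] [ 1.33 -9.   99.3 ] [ 1.33  1.74 99.3 ]
```

```bash

python3 -m crank '[[0.0012,-0.0001,0,0,0,0,1],[0.0012,-0.0001,0.002,0,0,0,1],[0.0012,-0.0001,0.004,0,0,0,1],[0.0012,-0.0001,0.004,0,0,0,1],[0.0012,-0.0001,0.004,0,0,0,1]]'
cat > m.py <<'E'
from rig import r,cams
from h import *
import sys
W=[cams.grab_frame("wrist") for _ in range(4)]
F=dict(W[0]);im=np.mean([w["image"] for w in W],0);s=r.sense()
print(s["eef_pos"],s["contact_force"])
d=cv2.resize(im[170:254,220:332],None,fx=7,fy=7,interpolation=cv2.INTER_CUBIC)
cv2.imwrite(sys.argv[1],(d[:,:,::-1]*1.5).clip(0,255).astype(np.uint8))
rb=d[:,:,0]-d[:,:,2];g=d.mean(2)
for x in(325,355,385): print(x,"rb",rb[205:285:5,x-4:x+5].mean(1).round().astype(int),"g",g[205:285:5,x-4:x+5].mean(1).round().astype(int))
for y in(250,265,280,300,350,420):
    w=np.where(rb[y,250:470]<.5*np.median(rb[y,150:250]))[0]+250; print(y,w.min(),w.max())
E
python3 m.py pics/w4.png
```

```text
clock: 7.25
eef_pos: [548.8, 130.5, 203.7]
tcp_rot: [-3.141, -0.0, 2.742]
contact_force: [-0.4, 0.2, -1.8]
opening: 0.187
grasp_force: 78.2
[548.94809134 130.56325875 203.84542343] [ 0.27066952  0.66405043 -0.7756679 ]
325 rb [61 61 61 61 61 62 63 62 52 26 -2 -6 -3  0  0  0] g [98 98 98 98 97 99 99 93 80 63 49 39 28 20 19 19]
355 rb [59 59 60 61 61 62 63 59 25 -4 -3 -1  1  1  0  0] g [ 96  97  97  97  99 101  97  79  60  40  26  22  22  24  24  25]
385 rb [59 58 58 58 59 60 61 64 61 43 16 -1 -6 -3 -1  0] g [ 95  94  94  95  96  97  99 102  89  68  53  50  41  31  28  28]
250 325 379
265 302 400
280 293 410
300 297 413
350 294 414
420 293 422
```

View pics/w4.png

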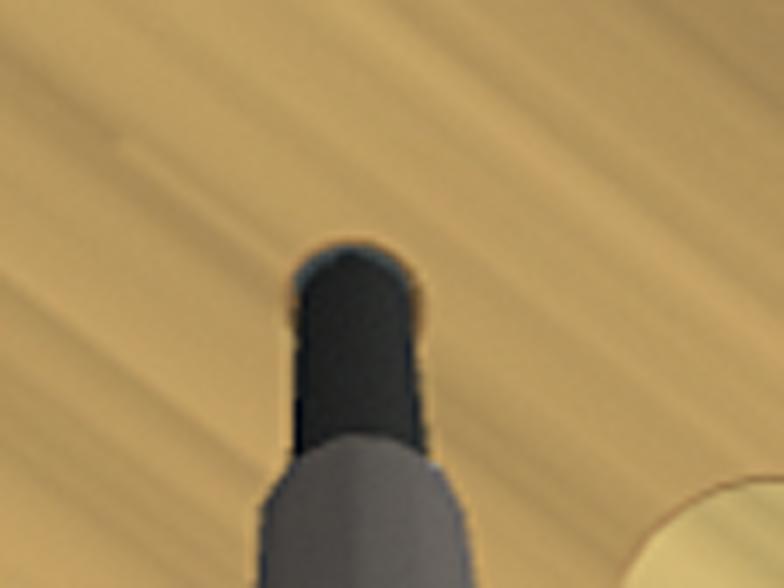

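The rim edge (row 244) and the tip arc (row 256) are now concentric within about 0.3 mm. I'll enter in small steps, with a force check after each one.

```bash
cat > g.py <<'E'
import sys
from rig import r
s=r.sense();f=s["contact_force"];print("z",s["eef_pos"].round(2),"F",f.round(1),"M",s["wrist_torque"].round(2),"t",round(s["clock"],2))
sys.exit(0 if float(sys.argv[1])<=f[2]<=float(sys.argv[2]) and abs(f[:2]).max()<8 else 1)
E
C="python3 -m crank"; q(){ cat >/dev/null; }
$C '[[0,0,0.0003,0,0,0,1],[0,0,0.0006,0,0,0,1],[0,0,0.001,0,0,0,1],[0,0,0.001,0,0,0,1]]' |q; python3 g.py -5 4 && $C '[[0,0,0.0003,0,0,0,1],[0,0,0.0006,0,0,0,1],[0,0,0.001,0,0,0,1],[0,0,0.001,0,0,0,1]]' |q; python3 g.py -5 4 && $C '[[0,0,0.0003,0,0,0,1],[0,0,0.0006,0,0,0,1],[0,0,0.001,0,0,0,1],[0,0,0.001,0,0,0,1]]' |q; python3 g.py -5 4 && $C '[[0,0,0.0003,0,0,0,1],[0,0,0.0006,0,0,0,1],[0,0,0.001,0,0,0,1],[0,0,0.001,0,0,0,1]]' |q; python3 g.py -5 4
```

```text
z [548.88 130.54 202.75] F [ 0.6 -0.4 -1.9] M [-0.01  0.04  0.05] t 7.85
z [548.87 130.52 201.7 ] F [ 0.3  0.5 -1.3] M [-0.06 -0.03 -0.03] t 8.25
z [548.86 130.52 200.72] F [-1.3 -0.4 -0.9] M [ 0.02  0.02 -0.03] t 8.65
z [548.86 130.54 199.71] F [-0.7  0.7 -1. ] M [-0.01  0.    0.  ] t 9.05
```

```bash
C="python3 -m crank"; q(){ cat >/dev/null; }
$C '[[0,0,0.0005,0,0,0,1],[0,0,0.001,0,0,0,1],[0,0,0.0015,0,0,0,1],[0,0,0.002,0,0,0,1],[0,0,0.002,0,0,0,1]]' |q; python3 g.py -5 4 && $C '[[0,0,0.0003,0,0,0,1],[0,0,0.0006,0,0,0,1],[0,0,0.001,0,0,0,1],[0,0,0.001,0,0,0,1]]' |q; python3 g.py -5 4 && $C '[[0,0,0.0003,0,0,0,1],[0,0,0.0006,0,0,0,1],[0,0,0.001,0,0,0,1],[0,0,0.001,0,0,0,1]]' |q; python3 g.py -5 4 && $C '[[0,0,0.0003,0,0,0,1],[0,0,0.0006,0,0,0,1],[0,0,0.001,0,0,0,1],[0,0,0.001,0,0,0,1]]' |q; python3 g.py -5 4 && $C '[[0,0,0.0003,0,0,0,1],[0,0,0.0006,0,0,0,1],[0,0,0.001,0,0,0,1],[0,0,0.001,0,0,0,1]]' |q; python3 g.py -5 4
```

```text
z [548.84 130.55 197.67] F [-1.3  0.3 -1.3] M [ 0.01 -0.    0.02] t 9.55
z [548.85 130.53 196.7 ] F [ 0.3  1.2 -1.6] M [-0.01  0.03  0.05] t 9.95
z [548.85 130.52 195.72] F [-0.4  0.2 -0.5] M [ 0.02 -0.01  0.02] t 10.35
z [548.87 130.53 194.72] F [ 0.2 -0.5 -0.2] M [ 0.03 -0.01  0.06] t 10.75
z [548.88 130.54 193.7 ] F [-0.1  0.5 -1.1] M [-0.01  0.   -0.02] t 11.15
```

```bash
C="python3 -m crank"; q(){ cat >/dev/null; }
$C '[[0,0,0.0003,0,0,0,1],[0,0,0.0006,0,0,0,1],[0,0,0.001,0,0,0,1],[0,0,0.001,0,0,0,1]]' |q; python3 g.py -5 4 && $C '[[0,0,0.0003,0,0,0,1],[0,0,0.0006,0,0,0,1],[0,0,0.001,0,0,0,1],[0,0,0.001,0,0,0,1]]' |q; python3 g.py -5 4 && $C '[[0,0,0.0003,0,0,0,1],[0,0,0.0006,0,0,0,1],[0,0,0.001,0,0,0,1],[0,0,0.001,0,0,0,1]]' |q; python3 g.py -5 4 && $C '[[0,0,0.0003,0,0,0,1],[0,0,0.0006,0,0,0,1],[0,0,0.001,0,0,0,1],[0,0,0.001,0,0,0,1]]' |q; python3 g.py -5 4
```

```text
z [549.22 130.6  193.17] F [0.3 0.2 3.1] M [-0.03  0.08  0.04] t 11.55
z [549.58 130.68 192.64] F [-0.2 -0.5  7.7] M [-0.12  0.14 -0.01] t 11.95
z [549.58 130.68 192.64] F [-0.2 -0.5  7.7] M [-0.12  0.14 -0.01] t 11.95
z [549.58 130.68 192.64] F [-0.2 -0.5  7.7] M [-0.12  0.14 -0.01] t 11.95
```

Contact with the stub at TCP z ≈ 193.2, force rising about 8 N/mm. Pushing on in 0.5 mm steps, each allowed only while the force stays within 4–19 N.

```bash
C="python3 -m crank"; q(){ cat >/dev/null; }; G="python3 g.py 4 19"
$C '[[0,0,0.00025,0,0,0,1],[0,0,0.0005,0,0,0,1]]' |q && $G && $C '[[0,0,0.00025,0,0,0,1],[0,0,0.0005,0,0,0,1]]' |q && $G && $C '[[0,0,0.00025,0,0,0,1],[0,0,0.0005,0,0,0,1]]' |q && $G && $C '[[0,0,0.00025,0,0,0,1],[0,0,0.0005,0,0,0,1]]' |q && $G && $C '[[0,0,0.00025,0,0,0,1],[0,0,0.0005,0,0,0,1]]' |q && $G && $C '[[0,0,0.00025,0,0,0,1],[0,0,0.0005,0,0,0,1]]' |q && $G
```

```text
z [549.62 130.69 192.22] F [-0.2 -0.2  7.7] M [-0.11  0.13  0.06] t 12.15
z [549.6  130.67 191.67] F [-0.7 -1.   7.3] M [-0.19  0.11 -0.02] t 12.35
z [549.61 130.66 191.17] F [ 0.5 -0.1  8. ] M [-0.13  0.14 -0.01] t 12.55
z [549.6  130.68 190.64] F [-0.7 -0.7  7.8] M [-0.1   0.09  0.02] t 12.75
z [549.59 130.65 190.13] F [-0.  -0.1  7.7] M [-0.15  0.1  -0.01] t 12.95
z [549.59 130.68 189.63] F [-0.1 -0.1  8. ] M [-0.12  0.1   0.01] t 13.15
```

```bash
C="python3 -m crank"; q(){ cat >/dev/null; }; G="python3 g.py 4.5 19"
$C '[[0,0,0.00025,0,0,0,1],[0,0,0.0005,0,0,0,1]]' |q && $G && $C '[[0,0,0.00025,0,0,0,1],[0,0,0.0005,0,0,0,1]]' |q && $G && $C '[[0,0,0.00025,0,0,0,1],[0,0,0.0005,0,0,0,1]]' |q && $G && $C '[[0,0,0.00025,0,0,0,1],[0,0,0.0005,0,0,0,1]]' |q && $G && $C '[[0,0,0.00025,0,0,0,1],[0,0,0.0005,0,0,0,1]]' |q && $G && $C '[[0,0,0.00025,0,0,0,1],[0,0,0.0005,0,0,0,1]]' |q && $G && $C '[[0,0,0.00025,0,0,0,1],[0,0,0.0005,0,0,0,1]]' |q && $G && $C '[[0,0,0.00025,0,0,0,1],[0,0,0.0005,0,0,0,1]]' |q && $G && $C '[[0,0,0.00025,0,0,0,1],[0,0,0.0005,0,0,0,1]]' |q && $G && $C '[[0,0,0.00025,0,0,0,1],[0,0,0.0005,0,0,0,1]]' |q && $G && $C '[[0,0,0.00025,0,0,0,1],[0,0,0.0005,0,0,0,1]]' |q && $G && $C '[[0,0,0.00025,0,0,0,1],[0,0,0.0005,0,0,0,1]]' |q && $G && $C '[[0,0,0.00025,0,0,0,1],[0,0,0.0005,0,0,0,1]]' |q && $G && $C '[[0,0,0.00025,0,0,0,1],[0,0,0.0005,0,0,0,1]]' |q && $G && $C '[[0,0,0.00025,0,0,0,1],[0,0,0.0005,0,0,0,1]]' |q && $G && $C '[[0,0,0.00025,0,0,0,1],[0,0,0.0005,0,0,0,1]]' |q && $G
```

```text
z [549.56 130.67 189.1 ] F [-0.3 -0.9  6.7] M [-0.14  0.12 -0.04] t 13.35
z [549.58 130.68 188.61] F [ 0.3 -0.8  7.5] M [-0.2  0.1 -0.1] t 13.55
z [549.57 130.63 188.1 ] F [-0.9 -1.2  8.2] M [-0.13  0.15  0.02] t 13.75
z [549.57 130.64 187.61] F [-0.5 -0.5  6.7] M [-0.15  0.12  0.04] t 13.95
z [549.56 130.64 187.12] F [-0.6 -1.   8.4] M [-0.16  0.11  0.01] t 14.15
z [549.57 130.63 186.6 ] F [-0.9 -0.4  6.4] M [-0.21  0.14  0.06] t 14.35
z [549.59 130.64 186.14] F [ 0.3 -1.   7.1] M [-0.19  0.08 -0.02] t 14.55
z [549.61 130.64 185.63] F [-0.3 -0.8  7.8] M [-0.18  0.14 -0.03] t 14.75
z [549.59 130.64 185.14] F [ 0.3 -0.6  7.3] M [-0.13  0.1   0.04] t 14.95
z [549.59 130.65 184.64] F [-0.1 -0.7  7.5] M [-0.21  0.12 -0.03] t 15.15
z [549.61 130.62 184.14] F [-0.5  0.7  7.4] M [-0.19  0.08  0.05] t 15.35
z [549.58 130.63 183.63] F [-0.4 -1.2  7.4] M [-0.17  0.19  0.  ] t 15.55
z [549.6  130.63 183.17] F [-0.3 -1.6  8.5] M [-0.18  0.09  0.03] t 15.75
z [549.59 130.61 182.65] F [-0.4 -0.6  7.5] M [-0.15  0.1   0.02] t 15.95
z [549.61 130.61 182.19] F [ 0.7 -0.5  7.7] M [-0.17  0.11  0.  ] t 16.15
z [549.6  130.59 181.65] F [-1.  -1.1  6.8] M [-0.17  0.14 -0.02] t 16.35
```

```bash
C="python3 -m crank"; q(){ cat >/dev/null; }; G="python3 g.py 4 19"
$C '[[0,0,0.00025,0,0,0,1],[0,0,0.0005,0,0,0,1]]' |q && $G && $C '[[0,0,0.00025,0,0,0,1],[0,0,0.0005,0,0,0,1]]' |q && $G && $C '[[0,0,0.00025,0,0,0,1],[0,0,0.0005,0,0,0,1]]' |q && $G && $C '[[0,0,0.00025,0,0,0,1],[0,0,0.0005,0,0,0,1]]' |q && $G && $C '[[0,0,0.00025,0,0,0,1],[0,0,0.0005,0,0,0,1]]' |q && $G && $C '[[0,0,0.00025,0,0,0,1],[0,0,0.0005,0,0,0,1]]' |q && $G && $C '[[0,0,0.00025,0,0,0,1],[0,0,0.0005,0,0,0,1]]' |q && $G && $C '[[0,0,0.00025,0,0,0,1],[0,0,0.0005,0,0,0,1]]' |q && $G && $C '[[0,0,0.00025,0,0,0,1],[0,0,0.0005,0,0,0,1]]' |q && $G && $C '[[0,0,0.00025,0,0,0,1],[0,0,0.0005,0,0,0,1]]' |q && $G && $C '[[0,0,0.00025,0,0,0,1],[0,0,0.0005,0,0,0,1]]' |q && $G && $C '[[0,0,0.00025,0,0,0,1],[0,0,0.0005,0,0,0,1]]' |q && $G && $C '[[0,0,0.00025,0,0,0,1],[0,0,0.0005,0,0,0,1]]' |q && $G && $C '[[0,0,0.00025,0,0,0,1],[0,0,0.0005,0,0,0,1]]' |q && $G && $C '[[0,0,0.00025,0,0,0,1],[0,0,0.0005,0,0,0,1]]' |q && $G && $C '[[0,0,0.00025,0,0,0,1],[0,0,0.0005,0,0,0,1]]' |q && $G && $C '[[0,0,0.00025,0,0,0,1],[0,0,0.0005,0,0,0,1]]' |q && $G && $C '[[0,0,0.00025,0,0,0,1],[0,0,0.0005,0,0,0,1]]' |q && $G && $C '[[0,0,0.00025,0,0,0,1],[0,0,0.0005,0,0,0,1]]' |q && $G && $C '[[0,0,0.00025,0,0,0,1],[0,0,0.0005,0,0,0,1]]' |q && $G
```

```text
z [549.61 130.57 181.18] F [-1.4 -0.9  7.8] M [-0.2   0.11 -0.03] t 16.55
z [549.63 130.59 180.67] F [-1.2 -1.3  7.6] M [-0.24  0.21 -0.04] t 16.75
z [549.61 130.6  180.16] F [ 0.  -1.3  6.9] M [-0.23  0.17 -0.01] t 16.95
z [549.58 130.61 179.65] F [ 0.2 -0.7  7.5] M [-0.28  0.12  0.02] t 17.15
z [549.6  130.6  179.18] F [-0.4 -1.4  7.8] M [-0.16  0.12 -0.  ] t 17.35
z [549.6  130.58 178.68] F [-0.6 -1.   8.5] M [-0.2   0.13 -0.01] t 17.55
z [549.6  130.59 178.19] F [-0.7 -0.   8.6] M [-0.24  0.19  0.03] t 17.75
z [549.6  130.59 177.69] F [-0.1 -1.5  8.2] M [-0.2   0.14  0.01] t 17.95
z [549.64 130.59 177.24] F [ 0.2 -1.   8.1] M [-0.24  0.19  0.02] t 18.15
z [549.64 130.59 176.77] F [-1.  -1.1  8.8] M [-0.29  0.24  0.07] t 18.35
z [549.64 130.59 176.27] F [-0.9 -1.4  9.2] M [-0.29  0.16 -0.04] t 18.55
z [549.66 130.58 175.78] F [-0.9 -1.4  9.4] M [-0.28  0.16 -0.  ] t 18.75
z [549.67 130.54 175.26] F [-1.2 -0.5  8.5] M [-0.2   0.21 -0.03] t 18.95
z [549.65 130.55 174.79] F [-0.7 -0.7  9.2] M [-0.28  0.19 -0.01] t 19.15
z [549.68 130.58 174.35] F [-1.9 -1.9  8.5] M [-0.31  0.24  0.01] t 19.35
z [549.67 130.55 173.81] F [-1.1 -2.   7.7] M [-0.29  0.17 -0.02] t 19.55
z [549.66 130.56 173.34] F [-0.8 -0.8  8.5] M [-0.22  0.19 -0.05] t 19.75
z [549.68 130.58 172.83] F [-0.5 -0.9  8.5] M [-0.36  0.19  0.01] t 19.95
z [549.66 130.55 172.33] F [-0.9 -0.9 10.3] M [-0.25  0.19 -0.07] t 20.15
z [549.67 130.57 171.83] F [-1.2 -1.2 10.4] M [-0.28  0.24 -0.03] t 20.35
```

```bash
C="python3 -m crank"; q(){ cat >/dev/null; }; G="python3 g.py 4 19"
$C '[[0,0,0.00025,0,0,0,1],[0,0,0.0005,0,0,0,1]]' |q && $G && $C '[[0,0,0.00025,0,0,0,1],[0,0,0.0005,0,0,0,1]]' |q && $G && $C '[[0,0,0.00025,0,0,0,1],[0,0,0.0005,0,0,0,1]]' |q && $G && $C '[[0,0,0.00025,0,0,0,1],[0,0,0.0005,0,0,0,1]]' |q && $G && $C '[[0,0,0.00025,0,0,0,1],[0,0,0.0005,0,0,0,1]]' |q && $G && $C '[[0,0,0.00025,0,0,0,1],[0,0,0.0005,0,0,0,1]]' |q && $G && $C '[[0,0,0.00025,0,0,0,1],[0,0,0.0005,0,0,0,1]]' |q && $G && $C '[[0,0,0.00025,0,0,0,1],[0,0,0.0005,0,0,0,1]]' |q && $G && $C '[[0,0,0.00025,0,0,0,1],[0,0,0.0005,0,0,0,1]]' |q && $G && $C '[[0,0,0.00025,0,0,0,1],[0,0,0.0005,0,0,0,1]]' |q && $G && $C '[[0,0,0.00025,0,0,0,1],[0,0,0.0005,0,0,0,1]]' |q && $G && $C '[[0,0,0.00025,0,0,0,1],[0,0,0.0005,0,0,0,1]]' |q && $G && $C '[[0,0,0.00025,0,0,0,1],[0,0,0.0005,0,0,0,1]]' |q && $G && $C '[[0,0,0.00025,0,0,0,1],[0,0,0.0005,0,0,0,1]]' |q && $G
```

```text
z [549.67 130.53 171.3 ] F [-0.1 -1.1  9.7] M [-0.32  0.29 -0.01] t 20.55
z [549.66 130.56 170.82] F [-1.  -0.4  9.9] M [-0.37  0.24 -0.07] t 20.75
z [549.63 130.53 170.3 ] F [-0.5 -0.8 10. ] M [-0.29  0.22 -0.  ] t 20.95
z [549.62 130.53 169.81] F [-0.3 -0.6  9.7] M [-0.3   0.26  0.02] t 21.15
z [549.62 130.55 169.28] F [-1.  -2.3  9.6] M [-0.28  0.22  0.05] t 21.35
z [549.61 130.52 168.78] F [-1.5 -0.5  9.3] M [-0.28  0.24 -0.  ] t 21.55
z [549.64 130.52 168.32] F [-1.3 -1.4  7.6] M [-0.24  0.24 -0.03] t 21.75
z [549.53 130.52 167.69] F [-0.4 -0.6  7.2] M [-0.27  0.2  -0.03] t 21.95
z [548.93 130.52 166.36] F [-1.1  0.1 -0.9] M [-0.01  0.06 -0.03] t 22.15
```

The force dropped from 7 N to -0.9 N, so the pin has let go. I stop here and withdraw straight up.

```bash
C="python3 -m crank"
$C '[[0,0,-0.001,0,0,0,1],[0,0,-0.003,0,0,0,1],[0,0,-0.006,0,0,0,1],[0,0,-0.01,0,0,0,1],[0,0,-0.015,0,0,0,1]]' && $C '[[0,0,-0.01,0,0,0,1],[0,0,-0.025,0,0,0,1],[0,0,-0.045,0,0,0,1],[0,0,-0.065,0,0,0,1],[0,0,-0.07,0,0,0,1]]'
python3 - <<'E'
from rig import r,cams
from h import *
a=[]
for n,x,y,w,h in(("scene",290,180,80,80),("side",210,145,90,90)):
    a.append(cv2.resize(cams.grab_frame(n)["image"][y:y+h,x:x+w,::-1],(400,400),interpolation=cv2.INTER_CUBIC))
cv2.imwrite("pics/drop.png",(np.hstack(a)*1.4).clip(0,255).astype(np.uint8))
E
```

```text
clock: 22.65
eef_pos: [548.8, 130.5, 181.6]
tcp_rot: [-3.141, -0.0, 2.742]
contact_force: [-0.1, 0.8, -1.5]
opening: 0.186
grasp_force: 78.6
clock: 23.15
eef_pos: [550.2, 130.8, 254.2]
tcp_rot: [3.139, 0.003, 2.742]
contact_force: [-0.3, 0.2, -1.1]
opening: 0.183
grasp_force: 78.6
```

View pics/drop.png

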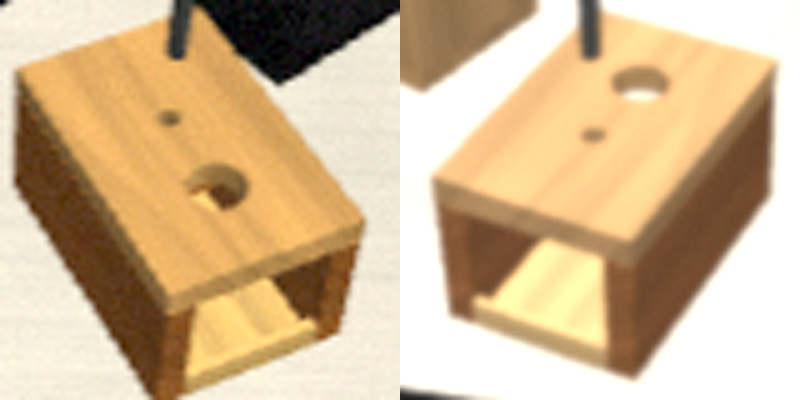

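The bore is empty at the top, nothing else was disturbed, and the tray floor visible from the ends is clear. The area directly under the bore is hidden from both cameras, so for the drop I rely on the force release at 34–36 mm depth. Returning the nail set to its hole.

```bash
C="python3 -m crank"
$C '[[-0.0166,-0.03,0,0,0,0,1],[-0.0416,-0.075,0,0,0,0,1],[-0.0671,-0.12,0,0,0,0,1],[-0.0671,-0.12,0,0,0,0,1],[-0.0671,-0.12,0,0,0,0,1]]' && $C '[[-0.0166,-0.03,0,0,0,0,1],[-0.0416,-0.075,0,0,0,0,1],[-0.0561,-0.1,0,0,0,0,1],[-0.0671,-0.1199,0.0,0,0,0,1],[-0.0671,-0.1199,0.0,0,0,0,1]]' && $C '[[0,0,0.02,0,0,0,1],[0,0,0.05,0,0,0,1],[0,0,0.07,0,0,0,1],[0,0,0.08,0,0,0,1],[0,0,0.08,0,0,0,1]]'
python3 g.py -5 4 && $C '[[0,0,0.005,0,0,0,1],[0,0,0.01,0,0,0,1],[0,0,0.012,0,0,0,1],[0,0,0.014,0,0,0,1],[0,0,0.015,0,0,0,1]]' && python3 g.py -5 4
```

```text
clock: 23.75
eef_pos: [563.4, -7.4, 250.2]
tcp_rot: [-3.141, -0.002, 2.739]
contact_force: [-0.1, 0.6, -0.9]
opening: 0.183
grasp_force: 78.7
clock: 24.25
eef_pos: [579.2, -143.7, 250.5]
tcp_rot: [-3.141, -0.001, 2.741]
contact_force: [-0.4, 0.7, -0.5]
opening: 0.186
grasp_force: 78.5
clock: 24.75
eef_pos: [578.3, -141.0, 169.8]
tcp_rot: [-3.141, -0.003, 2.743]
contact_force: [-0.9, 0.5, -0.3]
opening: 0.187
grasp_force: 78.5
z [ 578.25 -141.04  169.75] F [-0.9  0.5 -0.3] M [-0.02 -0.07  0.03] t 24.75
clock: 25.25
eef_pos: [579.2, -142.8, 156.4]
tcp_rot: [3.142, 0.0, 2.742]
contact_force: [-0.1, -0.8, -1.5]
opening: 0.186
grasp_force: 78.5
z [ 579.21 -142.77  156.38] F [-0.1 -0.8 -1.5] M [-0.01  0.03 -0.02] t 25.25
```

```bash
C="python3 -m crank"; q(){ cat >/dev/null; }; G="python3 g.py -5 3"
$C '[[0,0,0.002,0,0,0,1],[0,0,0.004,0,0,0,1],[0,0,0.006,0,0,0,1],[0,0,0.008,0,0,0,1],[0,0,0.01,0,0,0,1]]' |q && $G && $C '[[0,0,0.005,0,0,0,1],[0,0,0.01,0,0,0,1],[0,0,0.015,0,0,0,1],[0,0,0.02,0,0,0,1],[0,0,0.022,0,0,0,1]]'|q && $G && $C '[[0,0,0.003,0,0,0,1],[0,0,0.006,0,0,0,1],[0,0,0.009,0,0,0,1],[0,0,0.01,0,0,0,1],[0,0,0.01,0,0,0,1]]'|q && $G && $C '[[0,0,0.0005,0,0,0,1],[0,0,0.001,0,0,0,1],[0,0,0.001,0,0,0,1]]'|q && $G && $C '[[0,0,0.0005,0,0,0,1],[0,0,0.001,0,0,0,1],[0,0,0.001,0,0,0,1]]'|q && $G && $C '[[0,0,0.0005,0,0,0,1],[0,0,0.001,0,0,0,1],[0,0,0.001,0,0,0,1]]'|q && $G
```

```text
z [ 579.13 -142.69  146.09] F [-0.  -0.1 -0.6] M [-0.02 -0.01 -0.04] t 25.75
z [ 578.8  -142.57  123.49] F [-0.1  0.7 -1.3] M [ 0.03  0.03 -0.03] t 26.25
z [ 579.04 -142.64  114.12] F [-0.2 -0.5 -0.9] M [0.01 0.03 0.  ] t 26.75
z [ 579.18 -142.66  113.34] F [-0.4 -0.5 -1.4] M [-0.04 -0.05  0.02] t 27.05
z [ 579.14 -142.68  112.27] F [-1.4 -0.1 -0.8] M [ 0.   -0.02  0.03] t 27.35
z [ 579.44 -142.79  111.65] F [-0.9 -0.4  2.6] M [-0.02  0.06 -0.03] t 27.65
```

The tip is on the hole floor. Opening slowly, then rising.

```bash
C="python3 -m crank"
$C '[[0,0,0,0,0,0,0.8],[0,0,0,0,0,0,0.78],[0,0,0,0,0,0,0.75],[0,0,0,0,0,0,0.7],[0,0,0,0,0,0,0.6]]' 20 && $C '[[0,0,0,0,0,0,0.4],[0,0,0,0,0,0,0.2],[0,0,0,0,0,0,0],[0,0,0,0,0,0,0],[0,0,0,0,0,0,0]]' && $C '[[0,0,-0.01,0,0,0,0],[0,0,-0.03,0,0,0,0],[0,0,-0.06,0,0,0,0],[0,0,-0.1,0,0,0,0],[0,0,-0.14,0,0,0,0]]' && $C '[[0.03,0,0,0,0,0,0],[0.06,0,0,0,0,0,0],[0.06,0,0,0,0,0,0],[0.06,0,0,0,0,0,0],[0.06,0,0,0,0,0,0]]'
python3 - <<'E'
from rig import r,cams
from h import *
F={n:cams.grab_frame(n)["image"] for n in("scene","side","wrist")}
c=lambda n,x,y,w,h:cv2.resize(F[n][y:y+h,x:x+w,::-1],(400,300),interpolation=cv2.INTER_AREA if w>400 else cv2.INTER_CUBIC)
a=np.hstack([c("scene",0,0,560,420),c("scene",190,190,80,60)]);b=np.hstack([c("side",200,143,200,150),c("wrist",0,0,560,420)])
cv2.imwrite("pics/end.png",np.vstack([a,b]));print(r.sense()["clock"])
E
```

```text
clock: 28.15
eef_pos: [579.0, -142.6, 111.1]
tcp_rot: [-3.142, -0.0, 2.742]
contact_force: [-0.1, 0.3, -0.3]
opening: 0.4
grasp_force: 0.0
clock: 28.65
eef_pos: [579.1, -142.7, 111.3]
tcp_rot: [3.142, -0.0, 2.742]
contact_force: [-0.0, -0.2, 0.8]
opening: 0.998
grasp_force: 0.0
clock: 29.15
eef_pos: [578.8, -142.6, 253.2]
tcp_rot: [-3.142, -0.0, 2.742]
contact_force: [0.7, -0.1, -0.1]
opening: 1.002
grasp_force: 0.0
clock: 29.65
eef_pos: [524.7, -119.6, 251.8]
tcp_rot: [3.141, 0.001, 2.742]
contact_force: [1.0, -0.2, 0.2]
opening: 0.998
grasp_force: 0.0
29.8
```

View pics/end.png

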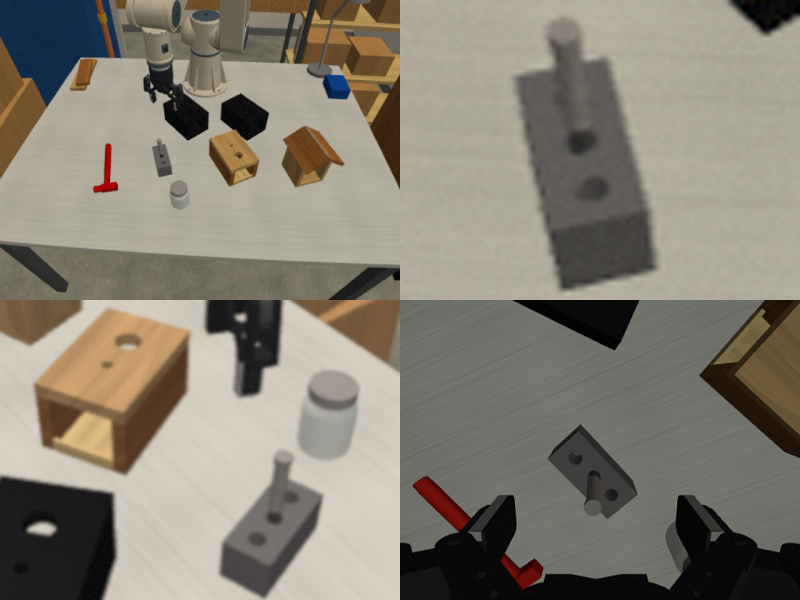

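The nail set stands upright in the middle hole (upper right crop, head at (563,30)). The jar, hammer, house and look-alikes are where they were, and the gripper is clear. Handing in.

```bash
python3 -c "
from rig import sign_off
print(sign_off())"
```

```text
the job is handed in; nothing more can be done
None
```

I handed the job in at about 30 s: the pin was pushed at up to about 10 N until the push vanished at roughly 35 mm depth and I stopped there, though no camera could see it lying in the tray; the nail set is back upright in the middle hole, narrow end down, and the house, jar and hammer were left alone.

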